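Lift the firing rack, level, with its enamelled tile

ROBOT

A 6-joint arm with a two-finger parallel gripper is mounted at the origin on the work surface. World frame = base frame: x ahead of the robot, y to its left, z up, the work surface at z = 0. Lengths are in m, angles in degrees, forces in N, time in s.
With the tool pointing down it reaches from about 0.35 to 0.875 m from the base axis. Payload 4.2 kg.
Tool frame: the origin (TCP) lies on the centre line of the jaws, within the pads' length; the fingertips stand 19 mm ahead of it and the grasp point (between the pads) is the TCP; z points along the fingers, y is the line along which they close (so a half turn about z gives the same grasp; the last joint's range is limited). The gripper opens to 87 mm and grips with 3 to 60 N. Pads are 19 mm wide; open, the fingers measure 117 mm over their backs; the gripper's body (75 mm by 190 mm) begins 51 mm behind the grasp point.
Start: joints at [-59.611, 22.042, 0.453, 0, -68.411, -14.817], TCP at [0.168, -0.602, 0.242] pointing down, gripper open.
Joint ranges: [-179.83, 179.83], [-69.29, 118.12], [-61.27, 80.66], [-181.25, 117.63], [-171.15, -9.14], [-177.46, 177.46]. Speed limits (degrees/s): [159.86, 159.86, 180, 180, 180, 180].

INTERFACE

Orientations are given as a 3x3 rotation matrix whose columns are the frame's x, y, z axes.
In Python, from station import sense, capture, finish_job, search_frame, masks_of gives the robot as it stands.
- The arm moves only by the tool drive_tool, never from a script. Its argument "rows" is a list of rows, each a list of 7 numbers: the opening in per cent of the stroke, from 0 (shut) to 100 (fully open), then the shift along the world's x, y, z in mm, then the turn, a rotation vector about the world's x, y, z in rad. In form: [[fingers, dx, dy, dz, wx, wy, wz], ...]. A call has 1 to 5 rows; each row shifts and turns the commanded pose from where the row before left it; what a row does not reach is not made up. A row lasts 1/12 s, in which the tool goes at most 41.7 mm and 7.16 degrees, less where a joint would pass 70% of its speed; a pose out of reach is approached as far as the arm can. A call is refused whole if a number of a shift passes 41.7 or a number of a turn 0.125, either way. A call with a gripper value outside its range is refused whole. The fingers move at their own pace and stop on an object; the grip force is fixed at half the most. Time passes only in rows, so rows that do not move let the fingers close. It gives the time, the measured TCP pose, the force, the opening and the grip force at its end, in the units of the state.
- sense(): the state, without advancing time (a new reading comes with each control period).
- capture(name): name is "scene" or "top" or "wrist"; returns a dict with "frame" (480x640x3 uint8, red, green, blue), "z_map" (480x640 float32, m along the optical axis (not along the pixel's ray), 0 where there is no reading), "fx", "fy", "cx", "cy" (pixels), "distortion" ([k1, k2, p1, p2, k3] as OpenCV has them; the pictures are not rectified), "R" (3x3) and "t" (3): a world point X has camera coordinates R X + t; the wrist camera has in their place "T_tool_cam" (4x4, takes a point from camera to tool coordinates, whose origin is the TCP and whose axes are the flange's). Camera axes: x right, y down, z forward; pixel columns grow to the right and rows downward; lengths in m; the calibration is good to about 2 mm. A picture is of the moment at which its call begins: read the wrist's pose just before it.
- finish_job(): hands the job in; it is judged then, once.
Trained networks look in a picture, given as the dict that the camera call returned (one of the last four; its "shot" number tells which), for a name from the list of things; names that differ only in an ending like _2 or _b are one class to them, and where a whole thing is asked for, a point or a joint stands for the part that bears it (a point fixed in the world has none). Each returns a list of dicts, best first, with "p" (0 to 1); they miss things now and then, are a little off and sometimes report something else, mostly with a low value. They report only what shows in the picture. A call takes as long as a camera call. They do not tell look-alikes from the thing itself.
- search_frame(label, picture): "xy" ([column, row] in pixels, amid what is visible of it).
- masks_of(label, picture): "region" (480x640 bool, what is visible of it) and "xy" ([column, row] in pixels, amid what is visible of it).
The state is a dict: "time_s": time; "joints": joint angles; "joint_velocities": joint speeds; "effort": joint torques, N m; "tcp_pos": TCP position; "ee_rot": TCP orientation; "wrist_force": force on the tool from outside, world axes, zero at the start; "moment": the same for the moment, N m; "gripper_width": opening from 0.0 (shut) to 1.0 (fully open); "gripper_force": force on a finger pad.
Only numpy, scipy, OpenCV 4.12 (cv2) and the standard library are available. Lean on these libraries where they do the work, as an engineer would, in place of code of your own. Each camera call takes 0.05 s, during which the arm holds its last target. There are 200 camera calls.

TASK

The enamelled tile on the steel firing rack is ready for the kiln, but a green brush was left lying across the rack: first take the brush off and lay it down inside the black tool tray. Then take the rack by its wooden grip, lift it so that its feet are at least 10 cm above the table, and finish while still holding it there, steady and level, with the tile resting on it. Do not touch the tile, never tip the rack, and leave the two glass jars and the amber bottle between rack and tray where they stand.

Things in the scene. Friction and masses are not known exactly. Their poses are not given: they have to be found in the camera images.
- rack: loose firing rack, about 0.5 kg: flat dark steel deck 250 (its x) by 110 (y) mm on two foot bars, deck top 20 mm above the feet, no rim. Upright loop handle at the centre, in its y-z plane: 8 mm posts at y = +-41, top bar with wooden grip, top at 78 mm. Origin: deck centre at foot level; z up. The tile lies on one half (x about +-80), the brush across the other; which is which varies
- rack_grip (a point): centre of the rack's wooden grip, 68 mm above the feet: a rectangular bar 14 mm thick along the rack's x, 62 mm long along its y and 20 mm tall (58 to 78 mm above the feet)
- brush: loose green brush, 60 g, lying across the rack's deck roughly along the rack's y, about 80 mm from the handle. Straight bar 170 (its x) by 16 (y) mm, 14 high; brass bristles 14 wide stand on it from x = 33 to 83, up to 27 high. Origin: centre of the bar's underside, within 5 mm of its centre of mass; z up
- brush_butt (a point): plain end of the brush's bar, on its axis (x = -85 mm, 7 mm above its underside)
- brush_head (a point): bristle end of the brush's bar, on its axis (x = +85 mm, 7 mm above its underside)
- tool_tray: fixed open black plastic tray on the table, 250 (its x) by 150 (its y) mm outside, walls 5 mm thick and 30 mm high, floor 5 mm thick, empty. Origin under its centre; z up
- tile: loose square copper tile 50 x 50 x 5 mm, 40 g, white enamel with a blue dot, lying on the rack's deck. Origin: centre of its underside; z up
- jar_red: bystander, loose: small glass jar with red cap, 38 mm across, 50 mm high. Origin: centre of its underside; stands between the rack and the tray
- jar_yellow: bystander, loose: small glass jar with yellow cap, 38 mm across, 50 mm high. Origin: centre of its underside; stands between the rack and the tray
- dropper: bystander, loose: small amber glass bottle with white cap, 32 mm across, 75 mm high. Origin: centre of its underside; stands between the rack and the tray
Mind the look-alikes: they are no part of the job. There is more than one size of the tile; the job needs the largest.

How it is judged (in metres and radians):
On the way:
1. the brush lies inside the black tool tray, let go (x of brush_butt in the frame of tool_tray between -0.122 and 0.122 m and y of brush_butt in the frame of tool_tray between -0.072 and 0.072 m and z of brush_butt in the frame of tool_tray between 0 and 0.032 m and x of brush_head in the frame of tool_tray between -0.122 and 0.122 m and y of brush_head in the frame of tool_tray between -0.072 and 0.072 m and z of brush_head in the frame of tool_tray between 0 and 0.032 m and contact force between brush and the arm below 0.1 N and contact force between brush and the fingers below 0.1 N and contact force between brush and rack below 0.1 N and linear speed of brush below 0.03 m/s), for 0.2 s.
At the end, for the whole second after the job is handed in: The fingers hold the rack, feet 95 mm or more above the table, tilt under 7 degrees, slower than 30 mm/s and 0.2 rad/s; the untouched tile lies on its deck; the brush lies let go and still with both ends inside the tool tray, no higher than 32 mm above its underside (all of step 1 and height (world z) of rack above 0.095 m and angle between rack's own z axis and vertical below 0.12 rad and linear speed of rack below 0.03 m/s and angular speed of rack below 0.2 rad/s and contact force between rack and the fingers above 3 N and contact force between rack and tool_tray below 0.1 N and contact force between tile and rack above 0.1 N and x of tile in the frame of rack between -0.12 and 0.12 m and y of tile in the frame of rack between -0.055 and 0.055 m and z of tile in the frame of rack between 0.015 and 0.026 m); the arm keeps its last pose, push and grip.
It fails at once if a bystander (a jar or the amber bottle) is moved more than 3 cm (distance of any of jar_red, jar_yellow, dropper from where it was at the start of the episode above 0.03 m).
It fails at once if the gripper or arm presses on the enamelled tile (contact force between tile and the fingers above 0.5 N or contact force between tile and the arm above 0.5 N).
It fails at once if the firing rack is tipped by more than 17 degrees (angle between rack's own z axis and vertical above 0.3 rad).
It fails at once if the tile leaves the rack (not (x of tile in the frame of rack between -0.12 and 0.12 m and y of tile in the frame of rack between -0.055 and 0.055 m and z of tile in the frame of rack between 0.015 and 0.026 m)).
It also fails if it takes over 61 s, if anything falls off the work surface, if the arm or the gripper's body presses on something with over 40 N, if the wrist force passes 120 N, or if a joint passes its speed limit or range.

## Working session

There is one attempt and no reset: what is moved stays moved. The work goes in short steps, Python scripts to look and compute and a tool call to move; the robot and the scene stay as the last step left them, time stands still between calls to the robot, and variables do not carry over. Pictures are saved under pics/ and viewed, at most 10 in all, crops included, and the job is handed in when it is done.

Besides the shell and the picture viewer there is one more tool, called as a command line: name --pt "numbers of a row" for each row, then --argument value for the rest. drive_tool: Moves the arm, as the interface text tells. Its arguments: {"type":"object","properties":{"rows":{"type":"array"}},"required":["rows"]}

```bash
mkdir -p pics; cat > h.py <<'E'
import numpy as np, cv2
from station import *
def world(c, uv, z=None, s=None):
    """pixels -> world; depth from z_map or plane z"""
    uv=np.asarray(uv,float).reshape(-1,2)
    K=np.array([[c['fx'],0,c['cx']],[0,c['fy'],c['cy']],[0,0,1]])
    n=cv2.undistortPoints(uv.reshape(-1,1,2),K,np.array(c['distortion'])).reshape(-1,2)
    r=np.c_[n,np.ones(len(n))]
    if 'R' in c: R=np.array(c['R']).T; o=-R@np.array(c['t'])
    else:
        T=np.array(c['T_tool_cam']); W=np.array(s['ee_rot']); R=W@T[:3,:3]; o=W@T[:3,3]+np.array(s['tcp_pos'])
    d=r@R.T
    if z is None:
        k=c['z_map'][uv[:,1].astype(int),uv[:,0].astype(int)][:,None]
    else: k=((z-o[2])/d[:,2])[:,None]
    return o+k*d
def mpts(c,m,s=None):
    v,u=np.nonzero(m&(c['z_map']>0)); return world(c,np.c_[u,v],None,s)
def save(c,n,crop=None,f=1):
    im=c['frame'][:,:,::-1]
    if crop: im=im[crop[1]:crop[3],crop[0]:crop[2]]
    cv2.imwrite('pics/'+n,cv2.resize(im,None,fx=f,fy=f,interpolation=cv2.INTER_CUBIC))
E
python3 - <<'E'
from h import *
np.set_printoptions(precision=3,suppress=True)
for n in ['top','scene']:
    c=capture(n); save(c,n+'0.png')
    for l in ['rack','rack_grip','brush','tool_tray','tile','jar_red','jar_yellow','dropper']:
        for d in masks_of(l,c)[:4]:
            P=mpts(c,d['region'])
            if len(P)<5: continue
            (cx,cy),(w,h),a=cv2.minAreaRect(P[:,:2].astype(np.float32))
            print(n,l,round(d['p'],2),np.round(d['xy']),'med',np.median(P,0),'rect',np.round([cx,cy,w,h,a],3),'z98',np.percentile(P[:,2],98).round(3))
E
```

```text
top rack_grip 0.66 [408. 229.] med [ 0.534 -0.194  0.021] rect [ 0.539 -0.203  0.251  0.116  9.299] z98 0.079
top rack_grip 0.25 [397. 184.] med [ 0.617 -0.175  0.035] rect [ 0.62  -0.185  0.023  0.18   9.116] z98 0.051
top brush 0.83 [391. 181.] med [ 0.616 -0.174  0.035] rect [ 0.622 -0.184  0.025  0.18   7.52 ] z98 0.051
top tool_tray 0.61 [190. 212.] med [0.58  0.198 0.007] rect [ 0.584  0.2    0.26   0.161 10.777] z98 0.032
top tool_tray 0.49 [301. 144.] med [ 0.689 -0.007  0.05 ] rect [ 0.693 -0.007  0.034  0.034 56.871] z98 0.054
top tile 0.68 [483. 270.] med [ 0.462 -0.34   0.005] rect [ 0.462 -0.34   0.034  0.036  9.748] z98 0.008
top tile 0.67 [422. 271.] med [ 0.461 -0.223  0.026] rect [ 0.462 -0.223  0.051  0.053 28.052] z98 0.03
top tile 0.65 [441. 336.] med [ 0.347 -0.255  0.005] rect [ 0.347 -0.256  0.038  0.037  9.001] z98 0.008
top jar_red 0.68 [302. 144.] med [ 0.69  -0.007  0.05 ] rect [ 0.694 -0.006  0.034  0.039  2.934] z98 0.054
top jar_yellow 0.89 [306. 253.] med [ 0.495 -0.013  0.051] rect [ 0.496 -0.013  0.035  0.036 44.431] z98 0.055
top jar_yellow 0.61 [398
[... 896 characters left out ...]
t [ 0.457 -0.221  0.051  0.051 28.766] z98 0.028
scene tile 0.64 [147. 227.] med [ 0.461 -0.338  0.004] rect [ 0.459 -0.339  0.038  0.035  9.724] z98 0.007
scene tile 0.58 [203. 194.] med [ 0.346 -0.254  0.005] rect [ 0.344 -0.254  0.039  0.036 11.79 ] z98 0.008
scene jar_red 0.74 [316. 330.] med [ 0.705 -0.004  0.043] rect [ 0.696 -0.004  0.036  0.037 70.509] z98 0.052
scene jar_yellow 0.79 [314. 237.] med [ 0.506 -0.013  0.043] rect [ 0.492 -0.013  0.038  0.141 89.68 ] z98 0.052
scene jar_yellow 0.19 [218. 283.] med [ 0.617 -0.166  0.034] rect [ 0.602 -0.183  0.049  0.177  7.977] z98 0.049
scene dropper 0.62 [326. 266.] med [0.569 0.002 0.043] rect [0.539 0.002 0.078 0.033 0.237] z98 0.076
```

```bash
python3 - <<'E'
from h import *
c=capture('top'); save(c,'crop.png',(150,110,540,380),2)
np.set_printoptions(precision=3,suppress=True)
# bristles: tall part of brush mask
m=masks_of('brush',c)[0]['region']; P=mpts(c,m); h=P[P[:,2]>.042]; print('bristle',len(h),h.mean(0),h.min(0),h.max(0))
q=P[(P[:,2]>.027)]; vx=np.linalg.svd(q[:,:2]-q[:,:2].mean(0),full_matrices=False)[2][0]; print('axis',vx,np.degrees(np.arctan2(vx[1],vx[0])),q[:,:2].mean(0))
t=(q[:,:2]-q[:,:2].mean(0))@vx; print(t.min(),t.max())
A=mpts(c,np.ones((480,640),bool)); g=A[(np.abs(A[:,0]-.54)<.06)&(np.abs(A[:,1]+.2)<.08)&(A[:,2]>.068)&(A[:,2]<.09)]
print('grip',len(g),cv2.minAreaRect(g[:,:2].astype(np.float32)),np.median(g,0))
s=sense(); print(s['tcp_pos'],s['ee_rot'],s['gripper_width'])
E
```

```text
bristle 235 [ 0.609 -0.122  0.048] [ 0.6   -0.147  0.042] [ 0.62  -0.097  0.053]
axis [ 0.148 -0.989] -81.48947461428429 [ 0.617 -0.176]
-0.08136788403510627 0.08849448707390872
grip 400 ((0.5391510725021362, -0.19934752583503723), (0.01428949274122715, 0.09023506194353104), 9.265851020812988) [ 0.539 -0.198  0.078]
[ 0.168 -0.602  0.242] [[-0.963 -0.268  0.   ]
 [-0.268  0.963  0.   ]
 [-0.     0.    -1.   ]] 1.0009069878634937
```

View pics/crop.png

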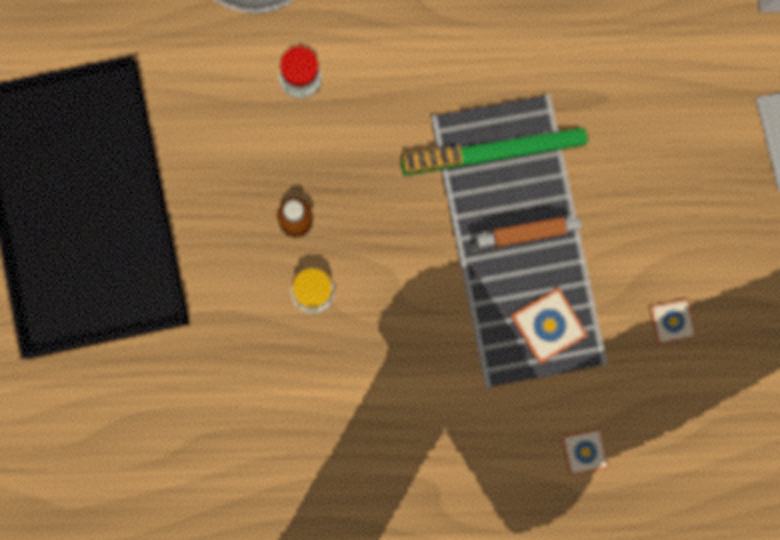

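The three tiles, in crop pixels, are at (549,325), (672,321) and (585,452). The one on the rack at (549,325) measures 51 mm and the other two about 36 mm, so it is the tile meant, and the crop confirms it. The brush lies across the far end of the rack with its bristles at (430,160) and its bar centre near world (0.618, -0.180). The tray is at left, with its long axis about 10.8° from x. The bottle and jars stand between.

drive_tool --pt "100 30 28 -5 0 0 0.0965" --pt "100 30 28 -5 0 0 0.0965" --pt "100 30 28 -5 0 0 0.0965" --pt "100 30 28 -5 0 0 0.0965" --pt "100 30 28 -5 0 0 0.0965"

```text
time_s: 1.42
tcp_pos: [0.3188, -0.4607, 0.2166]
ee_rot: [[-0.726, -0.688, 0.0], [-0.688, 0.726, -0.0], [0.0, -0.001, -1.0]]
wrist_force: [0.5, -0.9, 0.3]
gripper_width: 1.001
gripper_force: 0.0
```

drive_tool --pt "100 30 28 -5 0 0 0.0965" --pt "100 30 28 -5 0 0 0.0965" --pt "100 30 28 -5 0 0 0.0965" --pt "100 30 28 -5 0 0 0.0965" --pt "100 30 28 -5 0 0 0.0965"

```text
time_s: 1.83
tcp_pos: [0.4691, -0.3204, 0.1917]
ee_rot: [[-0.323, -0.946, 0.001], [-0.946, 0.323, -0.0], [0.0, -0.001, -1.0]]
wrist_force: [0.5, -0.3, 0.5]
gripper_width: 0.996
gripper_force: 0.0
```

drive_tool --pt "100 30 28 -5 0 0 0.0965" --pt "100 30 28 -5 0 0 0.0965" --pt "100 30 28 -5 0 0 0.0965" --pt "100 30 28 -5 0 0 0.0965" --pt "100 30 28 -5 0 0 0.0965"

```text
time_s: 2.25
tcp_pos: [0.6191, -0.1803, 0.1665]
ee_rot: [[0.153, -0.988, 0.0], [-0.988, -0.153, -0.0], [0.0, -0.0, -1.0]]
wrist_force: [1.2, -0.7, 0.9]
gripper_width: 0.998
gripper_force: 0.0
```

drive_tool --pt "40 0 0 0 0 0 0" --pt "40 0 0 0 0 0 0" --pt "40 0 0 0 0 0 0"

```text
time_s: 2.5
tcp_pos: [0.6176, -0.1818, 0.1662]
ee_rot: [[0.148, -0.989, -0.001], [-0.989, -0.148, -0.0], [-0.0, 0.001, -1.0]]
wrist_force: [0.2, -0.3, -0.1]
gripper_width: 0.855
gripper_force: 0.0
```

```bash
python3 - <<'E'
from h import *
np.set_printoptions(precision=4,suppress=True)
s=sense(); c=capture('wrist'); save(c,'w1.png')
print(s['tcp_pos'],s['ee_rot'],s['joints'],s['gripper_width'],s['time_s'])
A=mpts(c,np.ones((480,640),bool),s)
v,u=np.nonzero(c['z_map']>0); hsv=cv2.cvtColor(c['frame'],cv2.COLOR_RGB2HSV)[v,u]
g=A[(hsv[:,0]>45)&(hsv[:,0]<85)&(hsv[:,1]>100)&(A[:,2]>.02)&(A[:,2]<.06)&(abs(A[:,0]-.62)<.06)]
r=cv2.minAreaRect(g[:,:2].astype(np.float32)); print('green',len(g),r,g.min(0),g.max(0),np.median(g,0))
for d in masks_of('brush',c)[:2]:
    P=mpts(c,d['region'],s); print(d['p'],cv2.minAreaRect(P[:,:2].astype(np.float32)))
E
```

```text
[ 0.6176 -0.1818  0.1662] [[ 0.148  -0.989  -0.001 ]
 [-0.989  -0.148  -0.    ]
 [-0.0001  0.001  -1.    ]] [ -2.0336  27.1622  -2.6266   0.0041 -60.2696  10.5451] 0.8549112491904378 2.5
green 2683 ((0.6177188754081726, -0.189638152718544), (0.01579429768025875, 0.14504891633987427), 8.118847846984863) [ 0.6001 -0.2616  0.02  ] [ 0.6356 -0.1189  0.0369] [ 0.6206 -0.2075  0.034 ]
0.95 ((0.6153936982154846, -0.1756679266691208), (0.01723789982497692, 0.17336639761924744), 8.437037467956543)
```

View pics/w1.png

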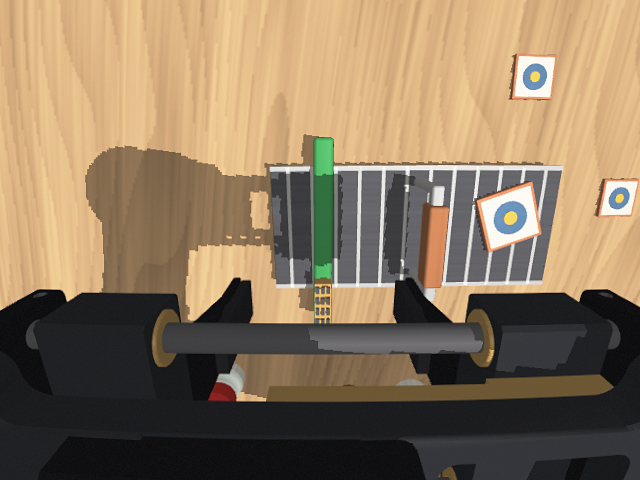

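The wrist view shows the brush bar at (323,210) with its bristles toward the gripper, and the handle at (433,245) clear of the fingers. I descend onto the bar centre.

drive_tool --pt "40 -1 4 -30 0 0 0" --pt "40 0 0 -35 0 0 0" --pt "40 0 0 -30 0 0 0" --pt "40 0 0 -20 0 0 0" --pt "40 0 0 -9 0 0 0"

```text
time_s: 3.02
tcp_pos: [0.6139, -0.1791, 0.0397]
ee_rot: [[0.145, -0.989, -0.005], [-0.989, -0.145, 0.001], [-0.002, 0.005, -1.0]]
wrist_force: [-0.7, -0.6, -0.6]
gripper_width: 0.426
gripper_force: 0.0
```

drive_tool --pt "40 0 0 0 0 0 0" --pt "40 0 0 0 0 0 0" --pt "0 0 0 0 0 0 0" --pt "0 0 0 0 0 0 0" --pt "0 0 0 0 0 0 0"

```text
time_s: 3.43
tcp_pos: [0.6174, -0.1782, 0.0438]
ee_rot: [[0.148, -0.989, 0.002], [-0.989, -0.148, -0.0], [0.0, -0.002, -1.0]]
wrist_force: [-0.4, -0.3, 0.8]
gripper_width: 0.253
gripper_force: 0.0
```

drive_tool --pt "0 0 0 0 0 0 0" --pt "0 0 0 0 0 0 0" --pt "0 0 0 0 0 0 0" --pt "0 0 0 0 0 0 0" --pt "0 0 0 0 0 0 0"

```text
time_s: 3.85
tcp_pos: [0.6171, -0.1781, 0.0434]
ee_rot: [[0.148, -0.989, 0.001], [-0.989, -0.148, -0.0], [0.0, -0.001, -1.0]]
wrist_force: [-1.0, 0.6, 5.1]
gripper_width: 0.18
gripper_force: 30.0
```

drive_tool --pt "0 0 0 5 0 0 0" --pt "0 0 0 15 0 0 0" --pt "0 0 0 25 0 0 0" --pt "0 0 0 35 0 0 0" --pt "0 0 0 30 0 0 0"

```text
time_s: 4.27
tcp_pos: [0.6165, -0.1779, 0.1533]
ee_rot: [[0.148, -0.989, -0.001], [-0.989, -0.148, 0.0], [-0.0, 0.001, -1.0]]
wrist_force: [0.7, -0.2, 0.3]
gripper_width: 0.181
gripper_force: 30.0
```

drive_tool --pt "0 0 0 20 0 0 0" --pt "0 0 0 10 0 0 0" --pt "0 0 0 0 0 0 0"

```text
time_s: 4.52
tcp_pos: [0.6179, -0.1781, 0.1849]
ee_rot: [[0.148, -0.989, 0.005], [-0.989, -0.148, -0.0], [0.001, -0.005, -1.0]]
wrist_force: [0.1, -1.2, -0.5]
gripper_width: 0.177
gripper_force: 30.0
```

```bash
python3 - <<'E'
from h import *
np.set_printoptions(precision=4,suppress=True)
s=sense(); print(s['tcp_pos'],s['ee_rot'],s['gripper_width'],s['time_s'])
c=capture('scene'); save(c,'s2.png')
A=mpts(c,np.ones((480,640),bool)); v,u=np.nonzero(c['z_map']>0); hsv=cv2.cvtColor(c['frame'],cv2.COLOR_RGB2HSV)[v,u]
g=A[(hsv[:,0]>45)&(hsv[:,0]<85)&(hsv[:,1]>100)&(A[:,2]>.08)]; print(len(g),g.min(0),g.max(0))
c=capture('top')
for l in ['tool_tray','tile']:
  for d in masks_of(l,c)[:3]:
    P=mpts(c,d['region']); print(l,d['p'],d['xy'],cv2.minAreaRect(P[:,:2].astype(np.float32)))
E
```

```text
[ 0.6179 -0.1781  0.1849] [[ 0.1481 -0.989   0.0047]
 [-0.989  -0.1481 -0.0003]
 [ 0.001  -0.0046 -1.    ]] 0.17707508180430953 4.5167
466 [ 0.6041 -0.2604  0.162 ] [ 0.708  -0.0935  0.2526]
tool_tray 0.91 [189.5, 213.2] ((0.572662889957428, 0.16434544324874878), (0.29792726039886475, 0.22715194523334503), 11.022000312805176)
tile 0.65 [422.5, 272.1] ((0.4607207179069519, -0.22364886105060577), (0.05117141455411911, 0.05297648534178734), 28.560834884643555)
tile 0.61 [483.1, 271.3] ((0.46209120750427246, -0.34152302145957947), (0.036337461322546005, 0.038910772651433945), 8.858746528625488)
tile 0.59 [441.4, 337.7] ((0.34636205434799194, -0.2552160620689392), (0.03548619523644447, 0.03475654870271683), 9.523908615112305)
```

View pics/s2.png

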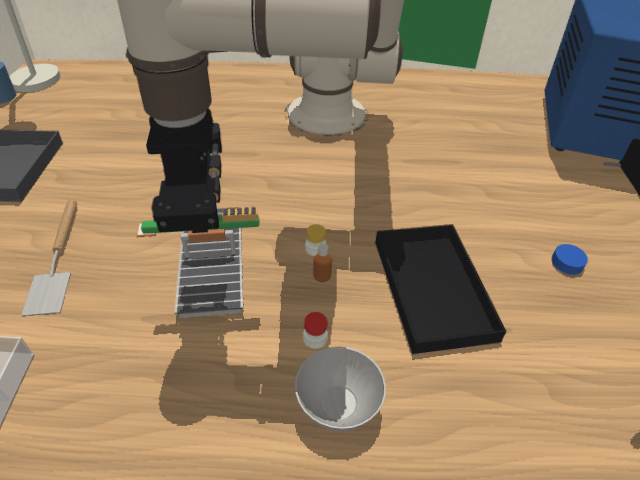

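The brush is held level, at about (198,222) in the scene view, and the tile still lies in place. I carry it over the bottle to the tray while turning it along the tray's long side.

drive_tool --pt "0 -2.6 29 0 0 0 -0.118" --pt "0 -2.6 29 0 0 0 -0.118" --pt "0 -2.6 29 0 0 0 -0.118" --pt "0 -2.6 29 0 0 0 -0.118" --pt "0 -2.6 29 0 0 0 -0.118"

```text
time_s: 5.13
tcp_pos: [0.6027, -0.0319, 0.1804]
ee_rot: [[-0.433, -0.901, -0.004], [-0.901, 0.433, -0.001], [0.002, 0.003, -1.0]]
wrist_force: [0.5, 0.9, -0.1]
gripper_width: 0.18
gripper_force: 30.0
```

drive_tool --pt "0 -2.6 29 0 0 0 -0.118" --pt "0 -2.6 29 0 0 0 -0.118" --pt "0 -2.6 29 0 0 0 -0.118" --pt "0 -2.6 29 0 0 0 -0.118" --pt "0 -2.6 29 0 0 0 -0.118"

```text
time_s: 5.55
tcp_pos: [0.5897, 0.1131, 0.1805]
ee_rot: [[-0.861, -0.508, -0.003], [-0.508, 0.861, -0.001], [0.004, 0.001, -1.0]]
wrist_force: [0.9, -1.1, -0.5]
gripper_width: 0.18
gripper_force: 30.0
```

drive_tool --pt "0 -2.6 29 0 0 0 -0.118" --pt "0 -2.6 29 0 0 0 -0.118" --pt "0 -2.6 29 0 0 0 -0.118" --pt "0 0 0 0 0 0 0" --pt "0 0 0 0 0 0 0"

```text
time_s: 5.97
tcp_pos: [0.5821, 0.2001, 0.1805]
ee_rot: [[-0.982, -0.188, -0.003], [-0.188, 0.982, -0.002], [0.003, -0.001, -1.0]]
wrist_force: [0.7, -0.4, -1.1]
gripper_width: 0.18
gripper_force: 30.0
```

```bash
python3 - <<'E'
from h import *
np.set_printoptions(precision=4,suppress=True)
s=sense(); print(s['tcp_pos'],s['ee_rot'],s['gripper_width'],s['time_s'])
c=capture('scene'); save(c,'s3.png')
A=mpts(c,np.ones((480,640),bool)); v,u=np.nonzero(c['z_map']>0); hsv=cv2.cvtColor(c['frame'],cv2.COLOR_RGB2HSV)[v,u]
g=A[(hsv[:,0]>45)&(hsv[:,0]<85)&(hsv[:,1]>100)&(A[:,2]>.08)&(A[:,2]<.2)]; print(len(g),g.min(0),g.max(0))
E
```

```text
[0.5821 0.2001 0.1805] [[-0.9823 -0.1875 -0.0032]
 [-0.1875  0.9823 -0.0018]
 [ 0.0035 -0.0011 -1.    ]] 0.1803440427346857 5.9667
448 [0.5015 0.1769 0.1571] [0.6671 0.2214 0.1837]
```

View pics/s3.png

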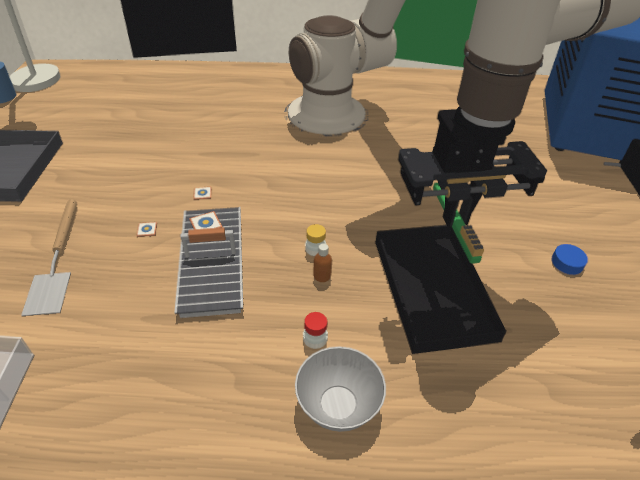

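The brush is above the tray and aligned with it, at (457,225). The jars and bottle have not moved. I lower it to the tray floor.

drive_tool --pt "0 1 0 -35 0 0 0" --pt "0 1 0 -38 0 0 0" --pt "0 0 0 -35 0 0 0" --pt "0 0 0 -20 0 0 0" --pt "0 0 0 -12 0 0 0"

```text
time_s: 6.43
tcp_pos: [0.583, 0.1963, 0.0385]
ee_rot: [[-0.983, -0.183, -0.006], [-0.183, 0.983, -0.004], [0.007, -0.002, -1.0]]
wrist_force: [-0.9, -0.3, -1.0]
gripper_width: 0.18
gripper_force: 30.0
```

drive_tool --pt "0 0 0 -7 0 0 0" --pt "0 0 0 -2 0 0 0" --pt "0 0 0 0 0 0 0" --pt "0 0 0 0 0 0 0"

```text
time_s: 6.77
tcp_pos: [0.5861, 0.1993, 0.0351]
ee_rot: [[-0.983, -0.184, 0.003], [-0.184, 0.983, 0.001], [-0.003, 0.001, -1.0]]
wrist_force: [0.1, 0.6, -0.4]
gripper_width: 0.182
gripper_force: 30.0
```

drive_tool --pt "0 0 0 -3 0 0 0" --pt "0 0 0 -2 0 0 0" --pt "0 0 0 0 0 0 0" --pt "0 0 0 0 0 0 0"

```text
time_s: 7.1
tcp_pos: [0.585, 0.1991, 0.0289]
ee_rot: [[-0.983, -0.184, 0.0], [-0.184, 0.983, 0.0], [-0.0, 0.0, -1.0]]
wrist_force: [-0.0, -0.8, -0.0]
gripper_width: 0.177
gripper_force: 30.0
```

drive_tool --pt "45 0 0 0 0 0 0" --pt "45 0 0 0 0 0 0" --pt "45 0 0 0 0 0 0" --pt "45 0 0 0 0 0 0" --pt "45 0 0 0 0 0 0"

```text
time_s: 7.52
tcp_pos: [0.5851, 0.199, 0.0286]
ee_rot: [[-0.983, -0.184, 0.0], [-0.184, 0.983, 0.0], [-0.0, 0.0, -1.0]]
wrist_force: [-0.6, -0.6, 1.1]
gripper_width: 0.426
gripper_force: 0.0
```

drive_tool --pt "45 0 0 10 0 0 0" --pt "45 0 0 30 0 0 0" --pt "45 0 0 38 0 0 0" --pt "45 0 0 38 0 0 0" --pt "45 0 0 34 0 0 0"

```text
time_s: 7.93
tcp_pos: [0.5852, 0.1989, 0.1819]
ee_rot: [[-0.983, -0.185, 0.002], [-0.185, 0.983, 0.001], [-0.002, 0.0, -1.0]]
wrist_force: [0.1, 0.4, -0.7]
gripper_width: 0.447
gripper_force: 0.0
```

```bash
python3 - <<'E'
from h import *
np.set_printoptions(precision=4,suppress=True)
s=sense(); print(s['tcp_pos'],s['ee_rot'],s['gripper_width'],s['time_s'])
c=capture('scene'); save(c,'s4.png')
A=mpts(c,np.ones((480,640),bool)); v,u=np.nonzero(c['z_map']>0); hsv=cv2.cvtColor(c['frame'],cv2.COLOR_RGB2HSV)[v,u]
g=A[(hsv[:,0]>45)&(hsv[:,0]<85)&(hsv[:,1]>100)&(A[:,1]>.1)&(A[:,1]<.3)&(A[:,2]<.1)&(A[:,0]>.4)]; print(len(g),g.min(0),g.max(0))
# grip top, now unobstructed, both cams
for n in ['scene','top']:
    c=capture(n); A=mpts(c,np.ones((480,640),bool)); g=A[(np.abs(A[:,0]-.54)<.06)&(np.abs(A[:,1]+.2)<.08)&(A[:,2]>.072)&(A[:,2]<.09)]
    print('grip',len(g),cv2.minAreaRect(g[:,:2].astype(np.float32)),np.median(g,0))
E
```

```text
[0.5852 0.1989 0.1819] [[-0.9828 -0.1845  0.0019]
 [-0.1845  0.9828  0.0006]
 [-0.002   0.0002 -1.    ]] 0.44658099349500485 7.9333
677 [0.4885 0.175  0.002 ] [0.6687 0.223  0.0216]
grip 344 ((0.5375198125839233, -0.19681714475154877), (0.017334742471575737, 0.08680902421474457), 8.417923927307129) [ 0.5387 -0.1966  0.0773]
grip 379 ((0.539125382900238, -0.1993308961391449), (0.01409290824085474, 0.08976712822914124), 8.844331741333008) [ 0.5388 -0.1987  0.0784]
```

View pics/s4.png

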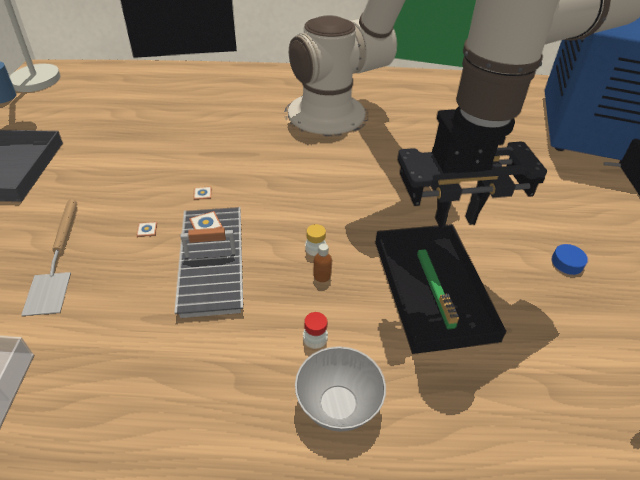

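The brush lies released in the tray, at (437,290), well inside the walls. Next I go to the rack grip at (0.539, -0.199).

drive_tool --pt "45 -3.5 -30.5 0 0 0 0.1187" --pt "45 -3.5 -30.5 0 0 0 0.1187" --pt "45 -3.5 -30.5 0 0 0 0.1187" --pt "45 -3.5 -30.5 0 0 0 0.1187" --pt "45 -3.5 -30.5 0 0 0 0.1187"

```text
time_s: 8.5
tcp_pos: [0.5663, 0.045, 0.1777]
ee_rot: [[-0.707, -0.707, -0.002], [-0.707, 0.707, -0.001], [0.002, 0.001, -1.0]]
wrist_force: [0.9, -1.2, -0.5]
gripper_width: 0.45
gripper_force: 0.0
```

drive_tool --pt "45 -3.5 -30.5 0 0 0 0.1187" --pt "45 -3.5 -30.5 0 0 0 0.1187" --pt "45 -3.5 -30.5 0 0 0 0.1187" --pt "45 -3.5 -30.5 0 0 0 0.1187" --pt "45 -3.5 -30.5 0 0 0 0.1187"

```text
time_s: 8.92
tcp_pos: [0.5488, -0.1074, 0.1777]
ee_rot: [[-0.191, -0.982, -0.002], [-0.982, 0.191, 0.0], [0.0, 0.002, -1.0]]
wrist_force: [-0.1, 0.3, 0.7]
gripper_width: 0.452
gripper_force: 0.0
```

drive_tool --pt "45 -3.5 -30.5 0 0 0 0.1187" --pt "45 -3.5 -30.5 0 0 0 0.1187" --pt "45 -3.5 -30.5 0 0 0 0.1187" --pt "45 0 0 0 0 0 0" --pt "45 0 0 0 0 0 0"

```text
time_s: 9.33
tcp_pos: [0.5384, -0.1987, 0.1775]
ee_rot: [[0.153, -0.988, -0.002], [-0.988, -0.153, 0.001], [-0.001, 0.002, -1.0]]
wrist_force: [-0.0, 0.7, -0.1]
gripper_width: 0.449
gripper_force: 0.0
```

```bash
python3 - <<'E'
from h import *
np.set_printoptions(precision=4,suppress=True)
s=sense(); c=capture('wrist'); save(c,'w5.png')
print(s['tcp_pos'],s['ee_rot'],s['gripper_width'],s['time_s'])
A=mpts(c,np.ones((480,640),bool),s); g=A[(np.abs(A[:,0]-.54)<.06)&(np.abs(A[:,1]+.2)<.08)&(A[:,2]>.072)&(A[:,2]<.09)]
print('grip',len(g),cv2.minAreaRect(g[:,:2].astype(np.float32)),np.median(g,0),g.min(0),g.max(0))
E
```

```text
[ 0.5384 -0.1987  0.1775] [[ 0.1527 -0.9883 -0.0022]
 [-0.9883 -0.1527  0.0005]
 [-0.0009  0.0021 -1.    ]] 0.4485790590660247 9.3333
grip 1799 ((0.5375932455062866, -0.19760394096374512), (0.013883313164114952, 0.08833866566419601), 9.230828285217285) [ 0.5379 -0.2008  0.0778] [ 0.5262 -0.2414  0.072 ] [ 0.5486 -0.1537  0.0803]
```

View pics/w5.png

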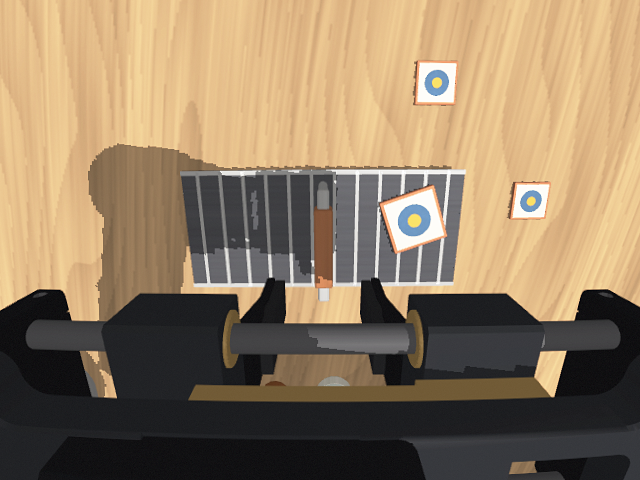

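The grip at (323,245) is centred between the fingers, and the tile at (413,220) is clear of them. I descend and close.

drive_tool --pt "45 0 0 -25 0 0 0" --pt "45 0 0 -30 0 0 0" --pt "45 0 0 -27 0 0 0" --pt "45 0 0 -18 0 0 0" --pt "45 0 0 -11 0 0 0"

```text
time_s: 9.8
tcp_pos: [0.5381, -0.1959, 0.0649]
ee_rot: [[0.157, -0.988, -0.005], [-0.988, -0.157, 0.001], [-0.002, 0.005, -1.0]]
wrist_force: [0.7, 0.0, -0.1]
gripper_width: 0.448
gripper_force: 0.0
```

drive_tool --pt "45 0 0 0 0 0 0" --pt "45 0 0 0 0 0 0" --pt "0 0 0 0 0 0 0" --pt "0 0 0 0 0 0 0" --pt "0 0 0 0 0 0 0"

```text
time_s: 10.22
tcp_pos: [0.5404, -0.1975, 0.0689]
ee_rot: [[0.157, -0.988, 0.003], [-0.988, -0.157, -0.0], [0.001, -0.003, -1.0]]
wrist_force: [0.4, 0.3, -0.4]
gripper_width: 0.304
gripper_force: 0.0
```

drive_tool --pt "0 0 0 0 0 0 0" --pt "0 0 0 0 0 0 0" --pt "0 0 0 0 0 0 0" --pt "0 0 0 0 0 0 0" --pt "0 0 0 0 0 0 0"

```text
time_s: 10.63
tcp_pos: [0.5379, -0.1978, 0.0681]
ee_rot: [[0.157, -0.988, -0.003], [-0.988, -0.157, -0.0], [-0.0, 0.003, -1.0]]
wrist_force: [-3.8, -0.1, 5.8]
gripper_width: 0.159
gripper_force: 30.0
```

Gripped at 14 mm. I lift gently.

drive_tool --pt "0 0 0 3 0 0 0" --pt "0 0 0 6 0 0 0" --pt "0 0 0 9 0 0 0" --pt "0 0 0 12 0 0 0" --pt "0 0 0 14 0 0 0"

```text
time_s: 11.05
tcp_pos: [0.5391, -0.1973, 0.1114]
ee_rot: [[0.157, -0.988, -0.002], [-0.988, -0.157, 0.001], [-0.001, 0.002, -1.0]]
wrist_force: [-0.6, -0.7, -4.7]
gripper_width: 0.156
gripper_force: 30.0
```

drive_tool --pt "0 0 0 15 0 0 0" --pt "0 0 0 15 0 0 0" --pt "0 0 0 15 0 0 0" --pt "0 0 0 12 0 0 0" --pt "0 0 0 10 0 0 0"

```text
time_s: 11.47
tcp_pos: [0.5397, -0.1974, 0.1799]
ee_rot: [[0.157, -0.988, 0.001], [-0.988, -0.157, 0.0], [0.0, -0.001, -1.0]]
wrist_force: [0.8, -0.1, -5.8]
gripper_width: 0.157
gripper_force: 30.0
```

drive_tool --pt "0 0 0 8 0 0 0" --pt "0 0 0 6 0 0 0" --pt "0 0 0 3 0 0 0" --pt "0 0 0 0 0 0 0" --pt "0 0 0 0 0 0 0"

```text
time_s: 11.88
tcp_pos: [0.5392, -0.1974, 0.195]
ee_rot: [[0.157, -0.988, -0.001], [-0.988, -0.157, 0.0], [-0.001, 0.001, -1.0]]
wrist_force: [-0.0, -0.8, -6.5]
gripper_width: 0.156
gripper_force: 30.0
```

drive_tool --pt "0 0 0 0 0 0 0" --pt "0 0 0 0 0 0 0" --pt "0 0 0 0 0 0 0" --pt "0 0 0 0 0 0 0" --pt "0 0 0 0 0 0 0"

```text
time_s: 12.3
tcp_pos: [0.5395, -0.1975, 0.1953]
ee_rot: [[0.157, -0.988, -0.0], [-0.988, -0.157, 0.0], [-0.0, 0.0, -1.0]]
wrist_force: [0.3, -0.1, -5.1]
gripper_width: 0.156
gripper_force: 30.0
```

```bash
python3 - <<'E'
from h import *
np.set_printoptions(precision=4,suppress=True)
s=sense(); print(s['tcp_pos'],s['ee_rot'],s['gripper_width'],s['wrist_force'],s['joint_velocities'])
c=capture('scene'); save(c,'s6.png')
for c in [c,capture('top')]:
  A=mpts(c,np.ones((480,640),bool)); g=A[(A[:,0]>.40)&(A[:,0]<.68)&(A[:,1]<-.13)&(A[:,1]>-.28)&(A[:,2]>.09)&(A[:,2]<.16)]
  for k in range(4):
    C=np.linalg.lstsq(np.c_[g[:,:2],np.ones(len(g))],g[:,2],rcond=None)[0]; r=g[:,2]-np.c_[g[:,:2],np.ones(len(g))]@C; g=g[abs(r)<max(.006,1.5*r.std())]
  print('deck',len(g),C,'z mid',C@[.538,-.198,1],g.min(0),g.max(0))
  for d in masks_of('tile',c)[:3]: print(d['p'],np.median(mpts(c,d['region']),0))
E
```

```text
[ 0.5395 -0.1975  0.1953] [[ 0.1569 -0.9876 -0.0004]
 [-0.9876 -0.1569  0.    ]
 [-0.0001  0.0004 -1.    ]] 0.15588952997995545 [ 0.3494 -0.1132 -5.0971] [ 0.0409 -0.0829  0.0475 -0.0951  0.028   0.0541]
deck 5451 [ 0.0028 -0.0007  0.146 ] z mid 0.14764885661059637 [ 0.4066 -0.2578  0.1421] [ 0.6703 -0.1301  0.1536]
0.5 [ 0.461  -0.3386  0.0046]
0.28 [0.5894 0.2002 0.0056]
deck 3774 [ 0.0042 -0.0038  0.1456] z mid 0.14857435695377888 [ 0.4089 -0.2719  0.1427] [ 0.5601 -0.1409  0.1544]
0.73 [ 0.4453 -0.2147  0.1528]
0.56 [ 0.4549 -0.3473  0.0047]
```

View pics/s6.png

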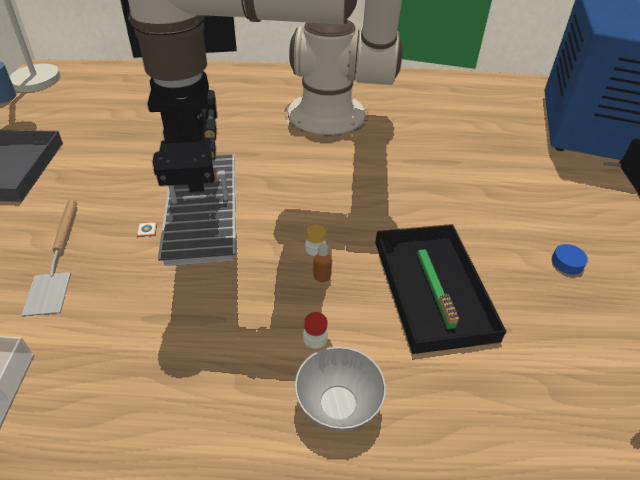

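The rack is held level at (200,215) with its feet about 127 mm up and the deck slope under 0.5°. The tile is on its deck in the top view, the brush is in the tray and the jars and bottle are unmoved. I hand it in.

```bash
python3 -c "from station import finish_job; print(finish_job())"
```

```text
the job is handed in; nothing more can be done
None
```

The job is handed in: the brush lies released in the black tray, and the rack is held level about 127 mm above the table with the tile on its deck; the station gave no verdict.

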